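Contact probe on the marked spot of a sloping sample

TASK

On the sloping aluminium stage, lift the white knobbed cap off the sample pad and set it upright on the white paper sheet. Then take the contact probe (the thicker, flanged pen, not the plain marker) out of its stand and hold its sprung tip inside the ring marked on the pad, the probe square to the sloping face, pressing gently so that the plunger is pushed in about half of its 12 mm travel. Finish while still holding the probe there in the gripper, steady, and leave the other things on the bench where they are.

Things in the scene. Friction and masses are not known exactly. Their poses are not given: they have to be found in the camera images.
- stage: Fixed aluminium stage, 110 x 100 mm base, up to 70 mm high. Origin at the centre of its underside, z up. Its top face slopes 20 degrees down to its own -x side: face normal (-0.342, 0, 0.940). On the face a grey pad, and a stop bar across the lower side, 29.5 mm from the ring's centre, 6 mm proud of the pad. Position and yaw vary.
- spot (a point): Centre of the thin ring (18 mm across, a dot in the middle) marked on the pad's face, 55 mm above the bench; at the start it is hidden below the cap. Its z axis is the outward normal of the sloping face; its x axis points straight uphill.
- cover: Loose white plastic cap, 60 g: a disc 56 mm across and 11 mm high with a round knob 14 mm across on its axis, rising to 40 mm above the underside. Origin at the centre of its underside, z along the knob. At the start it lies on the sloping pad, over the ring, tilted with it.
- sheet: White paper sheet, 150 x 150 mm, 2 mm thick, fixed flat on the bench, empty. Origin at the centre of its underside.
- stand: White plastic stand block fixed to the bench, 70 x 150 x 60 mm high (x, y, z), with two round upright holes through it, 20 mm wide, at y = -40 and +40 mm. One holds the probe, the other the marker: which is which varies. Origin at the centre of its underside.
- probe: Grey pen-shaped contact probe, black band near its top, 125 mm long, 90 g, upright in a hole of the stand, resting by its flange. Origin at its plunger tip (8 mm above the bench at the start), z up along it: plunger 6 mm across from 0 to 14 mm, nose 16 across up to 52, flange 28 across from 52 to 58, round handle 22 across from 60 to 125 mm.
- probe_tip (a point): The tip (lowest point) of the probe's steel plunger; moves with the plunger; axes as the probe's, z pointing up along the probe to its handle.
- plunger (a joint): How far the sprung plunger is pushed into the probe: 0 (out) to 0.012 m (fully in). Spring 0.4 N per mm, so about 2.4 N at half travel.
- marker: Plain white marker pen, 16 mm across and 105 mm long, standing loosely on the bench in the other hole of the stand; to be left there. Origin at the centre of its underside.
- bottle: Loose white bottle, 60 mm across, 150 mm high, far side of the bench. Origin at the centre of its underside. Leave alone.
- jar: Loose jar with a screw lid, 68 mm across, 75 mm high, far side. Origin at the centre of its underside. Leave alone.
- beaker: Loose glass beaker, 70 mm across, 85 mm high, far side. Origin at the centre of its underside. Leave alone.
- dish: Loose closed clear dish, 90 mm across, 16 mm high, near side. Origin at the centre of its underside. Leave alone.
- vial: Loose small amber vial, 26 mm across, 45 mm high, near side. Origin at the centre of its underside. Leave alone.
Things that resemble listed ones, but are neither listed nor needed, are in the scene too. Of the things that look like the sheet, the smallest one is meant.

How it is judged (in metres and radians):
On the way, in this order (a step that is already met when the one before it is completed fails the run):
1. the cap stands upright on the paper sheet, let go (x of cover in the frame of sheet between -0.062 and 0.062 m and y of cover in the frame of sheet between -0.062 and 0.062 m and z of cover in the frame of sheet below 0.008 m and angle between cover's own z axis and vertical below 0.12 rad and contact force between the fingers and cover below 0.1 N and linear speed of cover below 0.02 m/s), for 0.3 s.
2. the probe is held in the gripper, lifted out of the stand (height (world z) of probe above 0.072 m and contact force between the fingers and probe above 0.5 N), for 0.2 s.
At the end, for the whole second after the job is handed in: Fingers hold the probe steady, tip within 9 mm of the ring's centre, axis within 8 degrees of the face normal, plunger in 3 to 9.5 mm, 0.5 to 6 N on the stage; the cap stands released and upright on the sheet, its centre within 62 mm of the sheet's centre along each side (all of step 1 and contact force between the fingers and probe above 0.5 N and distance between probe_tip and spot below 0.009 m and angle between the z axis of probe and the z axis of spot, either way round below 0.14 rad and angle between probe's own z axis and vertical below 0.8 rad and value of joint plunger between 0.003 and 0.0095 m and contact force between probe and stage between 0.5 and 6 N and linear speed of probe below 0.02 m/s); the arm keeps its last pose, push and grip.
It fails at once if the probe is pressed hard on the stage (over 12 N) (contact force between probe and stage above 12 N).
It fails at once if the marker or another bystander is disturbed (moved over 30 mm or tipped) (distance of any of marker, bottle, jar, beaker, dish, vial from where it was at the start of the episode above 0.03 m or angle between any of marker, bottle, jar, beaker, dish, vial's own z axis and vertical above 0.3 rad).
It also fails if it takes over 51 s, if anything falls off the work surface, if the arm or the gripper's body presses on something with over 40 N, if the wrist force passes 120 N, or if a joint passes its speed limit or range.

ROBOT

A 7-joint arm with a two-finger parallel gripper is mounted at the origin on the work surface. World frame = base frame: x ahead of the robot, y to its left, z up, the work surface at z = 0. Lengths are in mm, angles in rad, forces in N, time in s.
With the tool pointing down it reaches from about 425 to 1025 mm from the base axis. Payload 3.6 kg.
Tool frame: the origin (TCP) lies midway between the tips of the shut fingers; the grasp point (between the pads) lies manip.grip_point_offset behind it (manip.grip_point_offset is the distance from the TCP to the grasp point, in mm); z points along the fingers, y is the line along which they close (so a half turn about z gives the same grasp; the last joint's range is limited). The gripper opens to 85 mm and grips with 20 to 120 N. Pads are 22 mm wide; open, the fingers measure 114 mm over their backs; the gripper's body (76 mm by 85 mm) begins 54 mm behind the grasp point. The pads swing forward as they close: fully open they stand 13 mm farther back than shut.
Start: joints at [-1.331, 0.591, 0.048, 1.609, -0.033, 0.943, -0.034], TCP at [237.531, 684.988, 231.302] pointing down, gripper open.
Joint ranges: [-2.69, 2.69], [-0.47, 2.24], [-1.27, 1.36], [0.19, 2.51], [-1.53, 4.68], [0.08, 2.07], [-3.09, 3.09]. Speed limits (rad/s): [2.57, 2.57, 3.14, 3.14, 3.14, 3.14, 3.14].

INTERFACE

Orientations are given as a unit quaternion [w, x, y, z].
In Python, from workcell import manip gives the robot as it stands. The module is installed in compiled form; this text tells all that it offers.
- The arm moves only by the tool arm_command, never from a script. Its argument "steps" is a list of rows, each an object of numbers: "dx", "dy", "dz": the shift along the world's x, y, z in cm; "rx", "ry", "rz": the turn, a rotation vector about the world's x, y, z in rad; "gripper": the opening, from 0 (shut) to 1 (fully open). In form: [{"dx": .., "dy": .., "dz": .., "rx": .., "ry": .., "rz": .., "gripper": ..}, ...]. A call has 1 to 5 rows; each row is the pose to reach, as a shift and turn from the pose commanded when the call began; what a row does not reach only later rows make up. A row lasts 1/10 s, in which the tool goes at most 50 mm and 8.59 degrees, less where a joint would pass 70% of its speed; a pose out of reach is approached as far as the arm can. A call with a gripper value outside its range is refused whole. The fingers move at their own pace and stop on an object; "squeeze" is the grip in N (left out, the last holds). Time passes only in rows, so rows that repeat a pose let the fingers close. It gives the time, the measured TCP pose, the force, the opening and the grip force at its end, in the units of the state.
- manip.observe(): the state, without advancing time (a new reading comes with each control period).
- manip.grab_frame(name): name is "scene" or "top"; returns a dict with "color" (480x640x3 uint8, red, green, blue), "range_z" (480x640 float32, mm along the optical axis (not along the pixel's ray), 0 where there is no reading), "K" (3x3 intrinsics, pixels), "distortion" ([k1, k2, p1, p2, k3] as OpenCV has them; the pictures are not rectified), "cam_to_world" (4x4, takes a point from camera to world coordinates). Camera axes: x right, y up, looking along -z (the intrinsics and any distortion apply to the point x, -y, -z); pixel columns grow to the right and rows downward; lengths in mm; the calibration is good to about 2 mm. A picture is of the moment at which its call begins.
- manip.hand_in(): hands the job in; it is judged then, once.
The state is a dict: "time": time; "joint_pos": joint angles; "qvel": joint speeds; "joint_torque": joint torques, N m; "tool_pos": TCP position; "tcp_rot": TCP orientation; "contact_force": force on the tool from outside, world axes, zero at the start; "moment": the same for the moment, N m; "grip_width": finger opening in mm; "gripper_force": force on a finger pad.
Only numpy, scipy, OpenCV 4.12 (cv2) and the standard library are available. Lean on these libraries where they do the work, as an engineer would, in place of code of your own. Each camera call takes 0.05 s, during which the arm holds its last target. There are 200 camera calls.

## Working session

There is one attempt and no reset: what is moved stays moved. The work goes in short steps, Python scripts to look and compute and a tool call to move; the robot and the scene stay as the last step left them, time stands still between calls to the robot, and variables do not carry over. Pictures are saved under pics/ and viewed, at most 10 in all, crops included, and the job is handed in when it is done.

Besides the shell and the picture viewer there is one more tool, called in YAML: its name, and indented under it one key for each argument. arm_command: Moves the arm, as the interface text tells. Its arguments: {"type":"object","properties":{"steps":{"type":"array","items":{"type":"object","properties":{"dx":{"type":"number"},"dy":{"type":"number"},"dz":{"type":"number"},"rx":{"type":"number"},"ry":{"type":"number"},"rz":{"type":"number"},"gripper":{"type":"number"}}}},"squeeze":{"type":"number"}},"required":["steps"]}

```bash
mkdir -p pics; cat > h.py <<'E'
import numpy as np, cv2
from workcell import manip
def save(n):
    f=manip.grab_frame(n); np.savez(f'{n}.npz',**{k:np.array(f[k]) for k in f})
    cv2.imwrite(f'pics/{n}0.png',f['color'][:,:,::-1]); return f
def load(n): return dict(np.load(f'{n}.npz'))
def ray(f,uv):
    p=cv2.undistortPoints(np.array(uv,float).reshape(-1,1,2),f['K'],f['distortion']).reshape(-1,2)
    d=np.c_[p[:,0],-p[:,1],-np.ones(len(p))]
    M=f['cam_to_world']; return M[:3,3],d@M[:3,:3].T
def plane(f,uv,z):
    o,d=ray(f,uv); return o+d*((z-o[2])/d[:,2])[:,None]
def cloud(f):
    v,u=np.mgrid[:480,:640]; o,d=ray(f,np.c_[u.ravel(),v.ravel()])
    P=o+d*f['range_z'].reshape(-1,1); P[f['range_z'].ravel()<=0]=np.nan
    return P.reshape(480,640,3)
E
python3 - <<'E'
from h import *
for n in('scene','top'):
    f=save(n); print(n,f['K'],f['distortion'],f['cam_to_world'].round(3))
print(manip.observe(), manip.grip_point_offset)
E
```

```text
scene [[464.12567884   0.         324.90154785]
 [  0.         464.12567884 230.06645024]
 [  0.           0.           1.        ]] [-0.1232555  0.         0.         0.         0.       ] [[-8.74000e-01 -2.91000e-01  3.89000e-01  9.24250e+02]
 [ 4.85000e-01 -4.98000e-01  7.19000e-01  7.17737e+02]
 [-1.60000e-02  8.17000e-01  5.77000e-01  6.12506e+02]
 [ 0.00000e+00  0.00000e+00  0.00000e+00  1.00000e+00]]
top [[452.97765306   0.         315.09242939]
 [  0.         452.97765306 244.51823584]
 [  0.           0.           1.        ]] [-0.0419875  0.         0.         0.         0.       ] [[ 2.600000e-02  9.940000e-01 -1.070000e-01  4.447050e+02]
 [-9.990000e-01  2.800000e-02  1.600000e-02  3.587900e+01]
 [ 1.900000e-02  1.070000e-01  9.940000e-01  1.026748e+03]
 [ 0.000000e+00  0.000000e+00  0.000000e+00  1.000000e+00]]
{'time': 0.1, 'joint_pos': array([-1.33051615,  0.59203873,  0.04830566,  1.60968881, -0.03325514,
        0.94269251, -0.03368373]), 'qvel': array([ 0.00089863, -0.00339172,  0.00059161, -0.00298776, -0.00140317,
        0.00171023, -0.00064696]), 'joint_torque': array([ 4.91716317e-03, -5.49995542e+01,  1.55351277e+00, -1.98824555e+01,
        9.77242686e-03,  3.82214916e-03, -2.18272248e-06]), 'tool_pos': array([237.28164284, 684.28808082, 230.24905797]), 'tcp_rot': array([-9.30490585e-05,  1.66056224e-01,  9.86115767e-01, -1.00760205e-03]), 'contact_force': array([-0.42557715,  0.33058503, -1.03151672]), 'moment': array([0.04012684, 0.03159386, 0.00392527]), 'gripper_force': 0.0, 'grip_width': 85.44130284866435} 18.700000000000003
```

View pics/scene0.png

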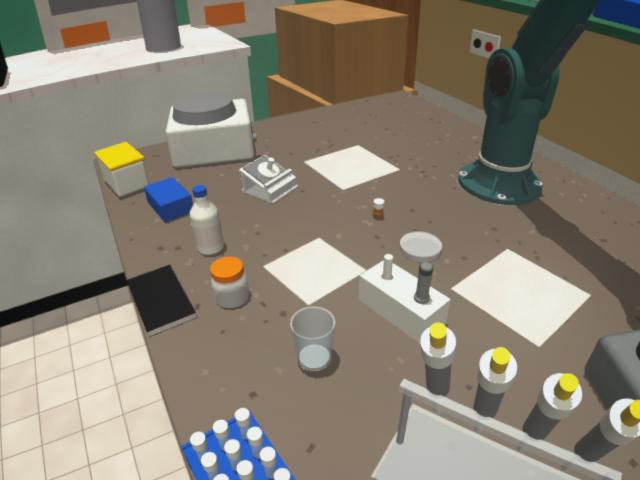

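View pics/top0.png

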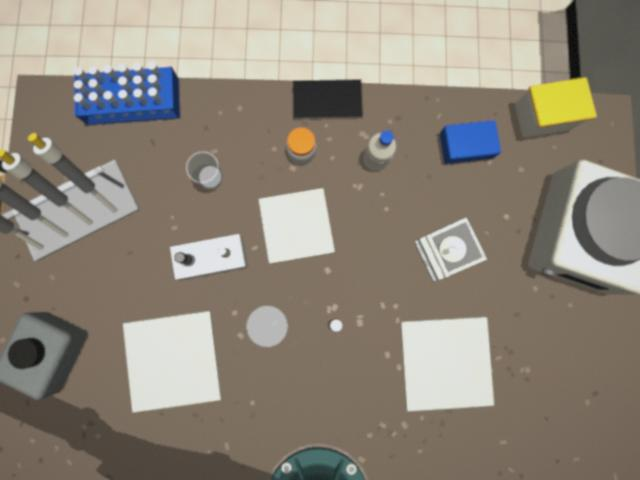

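The scene view shows the stage at about (268,178), the stand at (403,297) and the sheets. The top view shows three sheets at about (297,225), (172,361) and (447,363). The stage and cap are at (452,248), the stand at (208,257), with the thick dark probe at (182,258) and the marker at (225,252). Next I'll measure all of these and confirm with an enlarged crop.

```bash
python3 - <<'E'
from h import *
f=load('top'); C=cloud(f); hsv=cv2.cvtColor(f['color'],cv2.COLOR_RGB2HSV)
m=((hsv[...,1]<45)&(hsv[...,2]>190)).astype(np.uint8)
cs,_=cv2.findContours(m,cv2.RETR_EXTERNAL,cv2.CHAIN_APPROX_NONE)
for c in cs:
    if cv2.contourArea(c)<300: continue
    x,y=c.reshape(-1,2).mean(0); 
    mk=cv2.drawContours(np.zeros_like(m),[c],-1,1,-1)
    z=np.nanmedian(C[...,2][mk>0])
    r=cv2.minAreaRect(plane(f,c.reshape(-1,2),z)[:,:2].astype(np.float32))
    print((int(x),int(y)),'z',z.round(1),np.round(r[0],1),np.round(r[1],1),round(r[2],1))
# crops
def crop(n,x0,y0,x1,y1,s):
    return cv2.resize(load(n)['color'][y0:y1,x0:x1,::-1],None,fx=s,fy=s,interpolation=cv2.INTER_CUBIC)
a=crop('top',410,210,490,285,5);b=crop('top',165,225,245,285,5)
c=crop('scene',230,145,310,205,5);d=crop('scene',350,245,455,320,400/105)
im=np.zeros((600,800,3),np.uint8)
for I,(x,y) in zip((a[:300],b,c,d),((0,0),(400,0),(0,300),(400,300))):
    I=I[:300,:400]; im[y:y+I.shape[0],x:x+I.shape[1]]=I
cv2.imwrite('pics/crop1.png',im)
E
```

```text
(446, 363) z 4.0 [ 296.5 -282.8] [194.7 194.7] 4.4
(170, 361) z 3.4 [286.6 332.1] [194.7 194.3] 9.7
(206, 256) z 60.9 [517.6 250.7] [ 69.7 149.8] 12.4
(449, 249) z 61.4 [ 548.6 -277.8] [ 99.4 114. ] 25.9
(296, 225) z 2.8 [599.   64.3] [149.4 150.1] 11.4
(592, 228) z 120.9 [ 602.1 -590.6] [191.6 231.9] 73.4
(244, 44) z -750.3 [1362.6  145.2] [ 667.8 2459.5] 2.0
```

View pics/crop1.png

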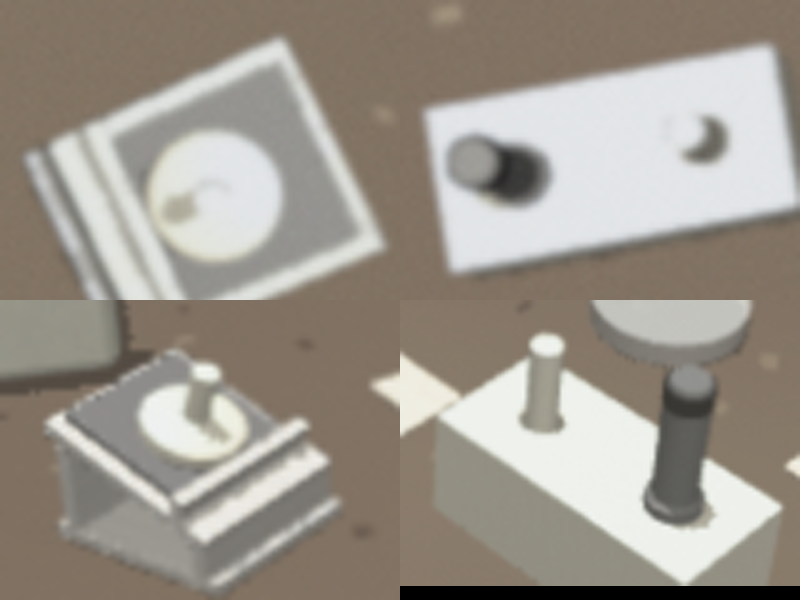

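The smallest sheet is the one at top (297,225): 150 mm, centre (599,64). The other two are 195 mm, so they are out. In the crop, the flanged dark pen with the black band at top (182,258) is the probe. The plain white one at (225,252) is the marker. Next I'll measure the stage plane, cap, knob and probe.

```bash
cat > st.py <<'E'
from h import *
def stage(f,x0=548,y0=-278):
    C=cloud(f).reshape(-1,3); col=f['color'].reshape(-1,3).astype(int)
    s=(np.hypot(C[:,0]-x0,C[:,1]-y0)<75)&(C[:,2]>5); P=C[s]; c=col[s]
    return P,c
E
python3 - <<'E'
from st import *
rng=np.random.default_rng(0)
for n in('top','scene'):
    f=load(n); P,c=stage(f); best=0
    for _ in range(600):
        a=P[rng.choice(len(P),3,False)]; nn=np.cross(a[1]-a[0],a[2]-a[0]); L=np.linalg.norm(nn)
        if L<50: continue
        nn/=L; nn*=np.sign(nn[2])
        if not 0.9<nn[2]<0.97: continue
        k=(abs((P-a[0])@nn)<1.5).sum()
        if k>best: best=k; B=(nn,a[0])
    for _ in range(3):
        nn,p0=B; I=P[abs((P-p0)@nn)<1.5]; m=I.mean(0); v=np.linalg.svd(I-m)[2][2]; B=(v*np.sign(v[2]),m)
    nn,p0=B; h=(P-p0)@nn
    print(n,'normal',nn.round(3),'yaw uphill',np.degrees(np.arctan2(-nn[1],-nn[0])),len(I),'c',p0.round(1))
    D=P[(h>8)&(h<14)]; K=P[(h>20)&(h<45)]; Kt=P[(h>37)&(h<43)]
    u=np.array([-nn[0],-nn[1],0]);u/=np.linalg.norm(u); v=np.cross(nn,u/1); v/=np.linalg.norm(v); u=np.cross(v,nn)
    uv=np.c_[(D-p0)@u,(D-p0)@v].astype(np.float32)
    med=np.median(uv,0); uv=uv[np.hypot(*(uv-med).T)<33]
    cc,r=cv2.minEnclosingCircle(uv); w=p0+cc[0]*u+cc[1]*v
    print('disc circle r',r,'foot',w.round(1),'n',len(uv)); 
    for Q in(K,Kt): 
        if len(Q): print('knob',len(Q),Q.mean(0).round(1),'h',((Q-p0)@nn).max(), 'foot',(Q.mean(0)-((Q.mean(0)-p0)@nn)*nn).round(1))
# probe/stand
for n in('top','scene'):
    C=cloud(load(n)).reshape(-1,3)
    A=C[(np.hypot(C[:,0]-517,C[:,1]-251)<85)]
    for lo,hi in((125,140),(72,125),(95,112)):
        Q=A[(A[:,2]>lo)&(A[:,2]<hi)]
        if len(Q): print(n,lo,hi,len(Q),Q.mean(0).round(1),Q.min(0).round(1),Q.max(0).round(1))
f=load('top'); print(plane(f,[[182,258],[225,252]],133).round(1))
print(plane(load('scene'),[[426,266]],133))
E
```

```text
top normal [-0.199  0.352  0.914] yaw uphill -60.48553109983747 574 c [ 547.8 -278.7   54. ]
disc circle r 32.937137603759766 foot [ 546.7 -272.2   51.2] n 446
knob 39 [ 543.6 -265.4   92.9] h 44.68997487325632 foot [ 551.8 -279.9   55.3]
knob 23 [ 542.7 -265.8   93.3] h 42.735498724184815 foot [ 551.  -280.5   55.3]
scene normal [-0.213  0.357  0.91 ] yaw uphill -59.13033170779467 280 c [ 555.6 -267.6   51.2]
disc circle r 32.35818862915039 foot [ 550.8 -261.9   47.8] n 167
knob 56 [ 545.4 -263.5   85.3] h 44.14128180291139 foot [ 552.8 -275.9   53.7]
knob 15 [ 544.7 -264.    91.6] h 42.775702976516996 foot [ 553.3 -278.5   54.9]
top 125 140 112 [508.5 288.6 132.7] [498.7 278.5 125.1] [519.  300.8 138.1]
top 72 125 139 [515.8 246.2  99.1] [497.6 203.2  72.1] [534.1 290.3 124.6]
top 95 112 74 [520.7 229.3 104.7] [498.5 203.2  96. ] [534.1 287.7 111.6]
scene 125 140 153 [511.7 293.8 132.3] [498.9 281.7 125.2] [520.7 302.7 137.2]
scene 72 125 489 [519.3 268.9  96.5] [502.3 205.9  72. ] [534.6 303.2 124.8]
scene 95 112 195 [519.9 262.9 103.4] [502.3 205.9  95.1] [534.6 302.9 112. ]
[[506.9 283.6 133. ]
 [521.2 199.3 133. ]]
[[509.05407368 290.81273278 133.        ]]
```

```bash
cat > pad.py <<'E'
from h import *
def frame(psi):
    c,s=np.cos(psi),np.sin(psi); n=np.array([-.342*c,-.342*s,.9397]); v=np.array([-s,c,0]); return np.cross(v,n),v,n
def onplane(f,uv,p0,n):
    o,d=ray(f,uv); return o+d*(((p0-o)@n)/(d@n))[:,None]
def run(f,win,psi=np.radians(-62),p0=np.array([549,-278.5,54.3])):
    x0,y0,x1,y1=win; I=f['color'][y0:y1,x0:x1]; hsv=cv2.cvtColor(I,cv2.COLOR_RGB2HSV)
    g=((hsv[...,1]<35)&(hsv[...,2]>100)&(hsv[...,2]<175)).astype(np.uint8)
    g=cv2.morphologyEx(g,cv2.MORPH_OPEN,np.ones((2,2),np.uint8))
    cs,_=cv2.findContours(g,cv2.RETR_EXTERNAL,cv2.CHAIN_APPROX_NONE); c=max(cs,key=cv2.contourArea)
    px=c.reshape(-1,2)+[x0,y0]
    for _ in range(4):
        u,v,n=frame(psi); P=onplane(f,px,p0,n)-p0
        r=cv2.minAreaRect(np.c_[P@u,P@v].astype(np.float32)); a=(r[2]+45)%90-45; psi+=np.radians(a)
    C=p0+r[0][0]*u+r[0][1]*v
    print('pad psi',np.degrees(psi).round(1),'size',np.round(r[1],1),'centre',C.round(1))
    w=((hsv[...,2]>175)&(hsv[...,1]<60)).astype(np.uint8)
    hull=cv2.drawContours(np.zeros_like(w),[cv2.convexHull(c)],-1,1,-1); w&=cv2.erode(hull,np.ones((3,3)))
    w=cv2.morphologyEx(w,cv2.MORPH_OPEN,np.ones((3,3),np.uint8))
    cs,_=cv2.findContours(w,cv2.RETR_EXTERNAL,cv2.CHAIN_APPROX_NONE); d=max(cs,key=cv2.contourArea)
    P=onplane(f,d.reshape(-1,2)+[x0,y0],p0+11*n,n)-p0; Q=np.c_[P@u,P@v].astype(np.float32)
    e=cv2.fitEllipse(Q); print('disc',np.round(e[1],1),'foot',(p0+e[0][0]*u+e[0][1]*v).round(1),'px',cv2.boundingRect(d))
    return g,w
if __name__=='__main__':
    a=run(load('top'),(410,205,495,285)); b=run(load('scene'),(235,150,305,205))
    cv2.imwrite('pics/m.png',np.vstack([cv2.resize(np.hstack(k)*255,(680,300),interpolation=0) for k in (a,b)]))
E
python3 pad.py
```

```text
pad psi -64.4 size [81.6 77.6] centre [ 550.9 -288.8   58. ]
disc [53.4 56. ] foot [ 549.6 -279.5   54.7] px (30, 31, 27, 26)
pad psi -120.2 size [140.8 100.4] centre [ 570.8 -231.7   35.5]
disc [15.2 87.8] foot [ 541.4 -219.2   36.6] px (33, 26, 25, 17)
```

View pics/m.png

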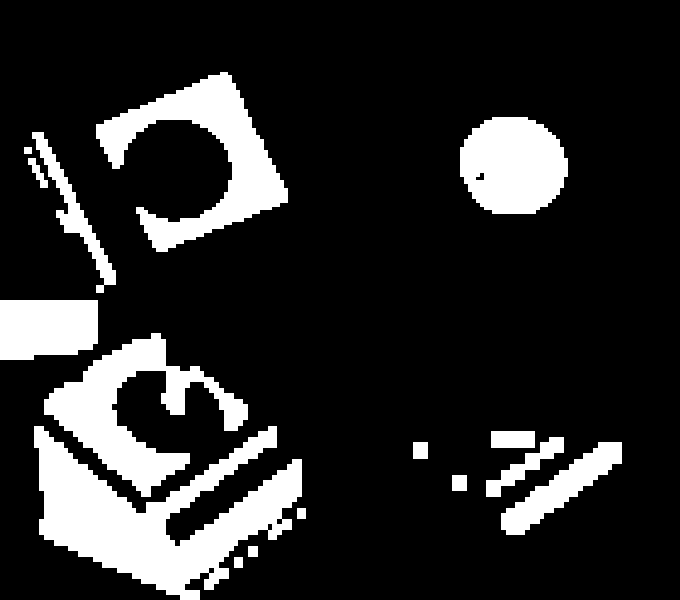

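The mask picture confirms the top-view pad and cap masks: the disc is centred at about (453,249). The scene mask is no good, so I ignore it. The cap's foot is at about (550.5,-279.3,55), with uphill yaw -64.2°. Now I'll move across.

arm_command:
  steps:
    - {"dx": 3,"dy": -4,"rz": -0.14,"gripper": 0.6}
    - {"dx": 6,"dy": -8,"rz": -0.28,"gripper": 0.6}
    - {"dx": 9,"dy": -12,"rz": -0.42,"gripper": 0.6}
    - {"dx": 12,"dy": -16,"rz": -0.56,"gripper": 0.6}
    - {"dx": 15,"dy": -20,"rz": -0.7,"gripper": 0.6}

```text
invalid input
```

arm_command:
  steps:
    - {"dx": 3,"dy": -4,"gripper": 0.6}
    - {"dx": 6,"dy": -8,"gripper": 0.6}
    - {"dx": 9,"dy": -12,"gripper": 0.6}
    - {"dx": 12,"dy": -16,"gripper": 0.6}
    - {"dx": 15,"dy": -20,"gripper": 0.6}

```text
invalid input
```

arm_command:
  steps:
    - {"dx": 0.5,"dy": -4.7,"gripper": 0.6}
    - {"dx": 1,"dy": -9.4,"gripper": 0.6}
    - {"dx": 1.5,"dy": -14.1,"gripper": 0.6}
    - {"dx": 2,"dy": -18.8,"gripper": 0.6}
    - {"dx": 2,"dy": -23.5,"gripper": 0.6}

```text
invalid input
```

```bash
cat > go.py <<'E'
from h import *
from scipy.spatial.transform import Rotation as R
import sys
def rel(target_pos,Rt):
    s=manip.observe(); q=s['tcp_rot']; Rc=R.from_quat(np.r_[q[1:],q[0]])
    print('t',s['time'],'pos',s['tool_pos'].round(1),'w',round(s['grip_width'],1),'F',s['contact_force'].round(1),'gf',round(s['gripper_force'],1))
    print('q',s['joint_pos'].round(2)); print('tool axes',Rc.as_matrix().round(3).tolist())
    print('d cm',((np.array(target_pos)-s['tool_pos'])/10).round(2),'rv',(Rt*Rc.inv()).as_rotvec().round(3))
    return s,Rc
psi=np.radians(-64.2)
def tool(ang,n): # closing direction at yaw ang before tilt, tool z=-n
    n=np.array(n)/np.linalg.norm(n); y=np.array([np.cos(ang),np.sin(ang),0]); z=-n; y-=y@z*z; y/=np.linalg.norm(y)
    return R.from_matrix(np.c_[np.cross(y,z),y,z])
NF=np.array([-.342*np.cos(psi),-.342*np.sin(psi),.9397])
E
python3 - <<'E'
from go import *
foot=np.array([550.5,-279.3,55]); print(NF)
rel(foot+75*NF,tool(psi+np.pi/2,NF))
E
```

```text
[-0.14884904  0.30790902  0.9397    ]
t 0.1 pos [237.3 684.3 230.2] w 85.4 F [-0.4  0.3 -1. ] gf 0.0
q [-1.33  0.59  0.05  1.61 -0.03  0.94 -0.03]
tool axes [[-0.945, 0.328, -0.001], [0.328, 0.945, -0.002], [-0.0, -0.002, -1.0]]
d cm [ 30.21 -94.05 -10.48] rv [-0.236 -0.269 -0.778]
```

arm_command:
  steps:
    - {"dx": 3,"dy": -4,"dz": 0,"rx": 0,"ry": 0,"rz": -0.14,"gripper": 0.6}
    - {"dx": 6,"dy": -8,"dz": 0,"rx": 0,"ry": 0,"rz": -0.28,"gripper": 0.6}
    - {"dx": 9,"dy": -12,"dz": 0,"rx": 0,"ry": 0,"rz": -0.42,"gripper": 0.6}
    - {"dx": 12,"dy": -16,"dz": 0,"rx": 0,"ry": 0,"rz": -0.56,"gripper": 0.6}
    - {"dx": 15,"dy": -20,"dz": 0,"rx": 0,"ry": 0,"rz": -0.7,"gripper": 0.6}

```text
time: 0.6
tool_pos: [388.2, 483.0, 231.0]
tcp_rot: [-0.0, 0.497, 0.868, -0.0]
contact_force: [0.8, -0.1, -0.5]
grip_width: 51.3
gripper_force: 0.0
```

arm_command:
  steps:
    - {"dx": 3,"dy": -4,"dz": 0,"rx": 0,"ry": 0,"rz": 0,"gripper": 0.6}
    - {"dx": 6,"dy": -8,"dz": 0,"rx": 0,"ry": 0,"rz": 0,"gripper": 0.6}
    - {"dx": 9,"dy": -12,"dz": 0,"rx": 0,"ry": 0,"rz": 0,"gripper": 0.6}
    - {"dx": 12,"dy": -16,"dz": 0,"rx": 0,"ry": 0,"rz": 0,"gripper": 0.6}
    - {"dx": 15,"dy": -20,"dz": 0,"rx": 0,"ry": 0,"rz": 0,"gripper": 0.6}

```text
time: 1.1
tool_pos: [538.1, 283.2, 231.0]
tcp_rot: [-0.0, 0.494, 0.869, -0.0]
contact_force: [0.7, 0.6, -0.4]
grip_width: 51.4
gripper_force: 0.0
```

arm_command:
  steps:
    - {"dx": 0.5,"dy": -4.7,"dz": 0,"rx": 0,"ry": 0,"rz": 0,"gripper": 0.6}
    - {"dx": 1,"dy": -9.4,"dz": 0,"rx": 0,"ry": 0,"rz": 0,"gripper": 0.6}
    - {"dx": 1,"dy": -14.1,"dz": 0,"rx": 0,"ry": 0,"rz": 0,"gripper": 0.6}
    - {"dx": 1,"dy": -18.8,"dz": 0,"rx": 0,"ry": 0,"rz": 0,"gripper": 0.6}
    - {"dx": 1,"dy": -23.5,"dz": 0,"rx": 0,"ry": 0,"rz": 0,"gripper": 0.6}

```text
time: 1.6
tool_pos: [547.0, 48.1, 231.1]
tcp_rot: [-0.0, 0.494, 0.869, -0.0]
contact_force: [0.6, -0.2, 0.8]
grip_width: 51.1
gripper_force: 0.0
```

arm_command:
  steps:
    - {"dx": 0,"dy": -4.7,"dz": 0,"rx": -0.08,"ry": -0.04,"rz": 0,"gripper": 0.6}
    - {"dx": 0,"dy": -9.4,"dz": 0,"rx": -0.16,"ry": -0.08,"rz": 0,"gripper": 0.6}
    - {"dx": 0,"dy": -14.1,"dz": 0,"rx": -0.24,"ry": -0.12,"rz": 0,"gripper": 0.6}
    - {"dx": 0,"dy": -18.8,"dz": 0,"rx": -0.31,"ry": -0.15,"rz": 0,"gripper": 0.6}
    - {"dx": 0,"dy": -23.5,"dz": 0,"rx": -0.31,"ry": -0.15,"rz": 0,"gripper": 0.6}

```text
time: 2.1
tool_pos: [546.7, -182.4, 229.7]
tcp_rot: [0.14, 0.484, 0.858, -0.098]
contact_force: [1.5, 0.5, 0.6]
grip_width: 51.3
gripper_force: 0.0
```

```bash
python3 - <<'E'
from go import *
foot=np.array([550.5,-279.3,55])
rel(foot+75*NF,tool(psi+np.pi/2,NF))
E
```

```text
t 2.1 pos [ 546.7 -182.4  229.7] w 51.3 F [1.5 0.5 0.6] gf 0.0
q [-0.32  0.39  0.53  2.12  0.19  0.48  0.54]
tool axes [[-0.493, 0.858, 0.146], [0.803, 0.513, -0.303], [-0.335, -0.032, -0.942]]
d cm [ -0.74  -7.38 -10.42] rv [ 0.009 -0.032 -0.089]
```

arm_command:
  steps:
    - {"dx": -0.4,"dy": -3.7,"dz": -3,"rx": 0.01,"ry": -0.03,"rz": -0.09,"gripper": 0.5}
    - {"dx": -0.8,"dy": -7.2,"dz": -6,"rx": 0.01,"ry": -0.03,"rz": -0.09,"gripper": 0.5}
    - {"dx": -0.8,"dy": -7.2,"dz": -10.4,"rx": 0.01,"ry": -0.03,"rz": -0.09,"gripper": 0.5}
    - {"dx": -0.8,"dy": -7.2,"dz": -10.4,"rx": 0.01,"ry": -0.03,"rz": -0.09,"gripper": 0.5}

```text
time: 2.5
tool_pos: [535.0, -256.9, 122.1]
tcp_rot: [0.141, 0.528, 0.832, -0.094]
contact_force: [-0.1, 0.4, -0.0]
grip_width: 42.6
gripper_force: 0.0
```

```bash
python3 - <<'E'
from go import *
foot=np.array([550.5,-279.3,55])
rel(foot+16*NF,tool(psi+np.pi/2,NF))
f=manip.grab_frame('scene'); cv2.imwrite('pics/a.png',cv2.resize(f['color'][90:240,170:370,::-1],None,fx=4,fy=4))
E
```

```text
t 2.5 pos [ 535.  -256.9  122.1] w 42.6 F [-0.1  0.4 -0. ] gf 0.0
q [-0.1   0.58  0.45  2.18  0.11  0.21  0.6 ]
tool axes [[-0.403, 0.905, 0.136], [0.852, 0.425, -0.306], [-0.335, -0.008, -0.942]]
d cm [ 1.31 -1.75 -5.2 ] rv [-0.003 -0.01   0.011]
```

View pics/a.png

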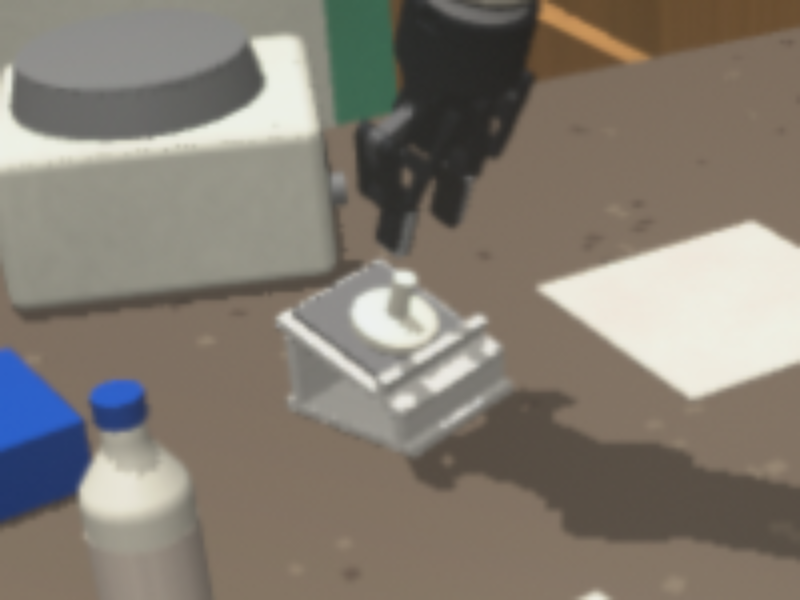

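The gripper hangs above and slightly left of the knob, whose top is at crop (403,280), with the fingers straddling it. I'll descend in two stages.

arm_command:
  steps:
    - {"dx": 0.4,"dy": -0.5,"dz": -1,"rx": 0,"ry": -0.01,"rz": 0,"gripper": 0.5}
    - {"dx": 0.7,"dy": -0.9,"dz": -2,"rx": 0,"ry": -0.01,"rz": 0,"gripper": 0.5}
    - {"dx": 0.7,"dy": -0.9,"dz": -2,"rx": 0,"ry": -0.01,"rz": 0,"gripper": 0.5}
    - {"dx": 0.7,"dy": -0.9,"dz": -2,"rx": 0,"ry": -0.01,"rz": 0,"gripper": 0.5}

```text
time: 2.95
tool_pos: [547.3, -265.5, 108.3]
tcp_rot: [0.152, 0.527, 0.831, -0.089]
contact_force: [-0.2, 0.1, 0.7]
grip_width: 42.6
gripper_force: 0.0
```

```bash
python3 - <<'E'
from go import *
foot=np.array([550.5,-279.3,55])
s,Rc=rel(foot+16*NF,tool(psi+np.pi/2,NF))
d=s['tool_pos']-foot; print('h',d@NF,'lateral v',d@[.9,.435,0],'u',d@np.cross([.9,.435,0],NF))
E
```

```text
t 2.95 pos [ 547.3 -265.5  108.3] w 42.6 F [-0.2  0.1  0.7] gf 0.0
q [-0.07  0.61  0.43  2.17  0.11  0.17  0.6 ]
tool axes [[-0.398, 0.903, 0.159], [0.85, 0.429, -0.308], [-0.346, 0.012, -0.938]]
d cm [ 0.08 -0.89 -3.83] rv [-0.001  0.013  0.007]
h 54.84620947677915 lateral v 3.155470608246891 u 5.271551494861265
```

arm_command:
  steps:
    - {"dx": 0.1,"dy": -0.6,"dz": -1,"rx": 0,"ry": 0,"rz": 0,"gripper": 0.5}
    - {"dx": 0.1,"dy": -0.8,"dz": -2,"rx": 0,"ry": 0,"rz": 0,"gripper": 0.5}
    - {"dx": 0.1,"dy": -0.9,"dz": -2.5,"rx": 0,"ry": 0,"rz": 0,"gripper": 0.5}
    - {"dx": 0.1,"dy": -0.9,"dz": -2.5,"rx": 0,"ry": 0,"rz": 0,"gripper": 0.5}

```text
time: 3.35
tool_pos: [546.6, -275.0, 81.1]
tcp_rot: [0.15, 0.528, 0.831, -0.09]
contact_force: [-1.1, -0.7, 0.2]
grip_width: 42.6
gripper_force: 0.0
```

```bash
cat > chk.py <<'E'
from go import *
foot=np.array([550.5,-279.3,55])
s,Rc=rel(foot+16*NF,tool(psi+np.pi/2,NF))
d=s['tool_pos']-foot; print('h',d@NF,'lateral v',d@[.9,.435,0],'u',d@np.cross([.9,.435,0],NF))
E
python3 chk.py
```

```text
t 3.35 pos [ 546.6 -275.    81.1] w 42.6 F [-1.1 -0.7  0.2] gf 0.0
q [-0.03  0.66  0.41  2.17  0.11  0.11  0.6 ]
tool axes [[-0.398, 0.904, 0.155], [0.85, 0.427, -0.307], [-0.344, 0.009, -0.939]]
d cm [ 0.15  0.07 -1.1 ] rv [-0.002  0.009  0.009]
h 26.383073844070186 lateral v -1.6564646274926322 u 3.723402709122813
```

arm_command:
  steps:
    - {"dx": 0,"dy": 0.3,"dz": -0.2,"rx": 0.07,"ry": 0.035,"rz": 0,"gripper": 0.5}
    - {"dx": 0.1,"dy": 0.2,"dz": -0.7,"rx": 0.07,"ry": 0.035,"rz": 0,"gripper": 0.5}
    - {"dx": 0.1,"dy": 0.2,"dz": -1,"rx": 0.07,"ry": 0.035,"rz": 0,"gripper": 0.5}
    - {"dx": 0.1,"dy": 0.2,"dz": -1,"rx": 0.07,"ry": 0.035,"rz": 0,"gripper": 0.5}

```text
time: 3.75
tool_pos: [547.7, -272.8, 71.5]
tcp_rot: [0.118, 0.531, 0.836, -0.07]
contact_force: [0.3, -0.2, -0.5]
grip_width: 42.9
gripper_force: 0.0
```

```bash
python3 chk.py; python3 - <<'E'
from go import *
ims=[]
for n,(x,y,w,h) in (('scene',(230,120,100,75)),('top',(400,200,100,75))):
    f=manip.grab_frame(n); ims.append(cv2.resize(f['color'][y:y+h,x:x+w,::-1],(400,300),interpolation=cv2.INTER_CUBIC))
cv2.imwrite('pics/b.png',np.hstack(ims))
E
```

```text
t 3.75 pos [ 547.7 -272.8   71.5] w 42.9 F [ 0.3 -0.2 -0.5] gf 0.0
q [0.08 0.65 0.29 2.13 0.1  0.19 0.64]
tool axes [[-0.409, 0.904, 0.122], [0.871, 0.427, -0.242], [-0.271, 0.008, -0.963]]
d cm [ 0.05 -0.16 -0.14] rv [-0.071 -0.025  0.009]
h 17.922541881047803 lateral v 0.27899498023572145 u -1.055832686508051
```

View pics/b.png

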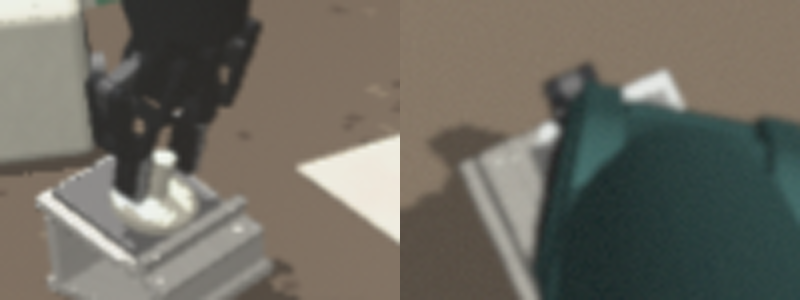

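The knob stands between the fingers, at crop (163,175). Closing on it.

arm_command:
  squeeze: 30
  steps:
    - {"dx": 0,"dy": 0,"dz": 0,"rx": 0,"ry": 0,"rz": 0,"gripper": 0}
    - {"dx": 0,"dy": 0,"dz": 0,"rx": 0,"ry": 0,"rz": 0,"gripper": 0}
    - {"dx": 0,"dy": 0,"dz": 0,"rx": 0,"ry": 0,"rz": 0,"gripper": 0}
    - {"dx": 0,"dy": 0,"dz": 0,"rx": 0,"ry": 0,"rz": 0,"gripper": 0}
    - {"dx": 0,"dy": 0,"dz": 0,"rx": 0,"ry": 0,"rz": 0,"gripper": 0}

```text
time: 4.35
tool_pos: [548.4, -272.6, 72.4]
tcp_rot: [0.118, 0.531, 0.837, -0.069]
contact_force: [-0.9, 1.4, 3.5]
grip_width: 12.9
gripper_force: 29.4
```

arm_command:
  steps:
    - {"dx": -0.3,"dy": 0.6,"dz": 1.9,"rx": 0,"ry": 0,"rz": 0,"gripper": 0}
    - {"dx": -0.7,"dy": 1.4,"dz": 4.2,"rx": 0,"ry": 0,"rz": 0,"gripper": 0}
    - {"dx": -1,"dy": 2.5,"dz": 8,"rx": 0,"ry": 0,"rz": 0,"gripper": 0}
    - {"dx": -1,"dy": 5,"dz": 12,"rx": 0,"ry": 0,"rz": 0,"gripper": 0}
    - {"dx": -1,"dy": 8,"dz": 15,"rx": 0,"ry": 0,"rz": 0,"gripper": 0}

```text
time: 4.85
tool_pos: [538.6, -194.1, 224.5]
tcp_rot: [0.119, 0.532, 0.835, -0.069]
contact_force: [1.8, -0.6, -0.4]
grip_width: 12.7
gripper_force: 29.5
```

```bash
python3 - <<'E'
from go import *
s,Rc=rel([599,64,160],tool(psi+np.pi/2,[0,0,1]))
E
```

```text
t 4.85 pos [ 538.6 -194.1  224.5] w 12.7 F [ 1.8 -0.6 -0.4] gf 29.5
q [-0.17  0.38  0.41  2.11  0.14  0.51  0.52]
tool axes [[-0.405, 0.906, 0.125], [0.873, 0.424, -0.242], [-0.273, 0.011, -0.962]]
d cm [ 6.04 25.81 -6.45] rv [0.245 0.129 0.014]
```

arm_command:
  steps:
    - {"dx": 1,"dy": 4.5,"dz": 0,"rx": 0.06,"ry": 0.03,"rz": 0,"gripper": 0}
    - {"dx": 2,"dy": 9,"dz": 0,"rx": 0.13,"ry": 0.06,"rz": 0,"gripper": 0}
    - {"dx": 3,"dy": 13.5,"dz": 0,"rx": 0.2,"ry": 0.1,"rz": 0,"gripper": 0}
    - {"dx": 4,"dy": 18,"dz": 0,"rx": 0.26,"ry": 0.13,"rz": 0,"gripper": 0}
    - {"dx": 5,"dy": 22,"dz": 0,"rx": 0.31,"ry": 0.15,"rz": 0,"gripper": 0}

```text
time: 5.35
tool_pos: [589.3, 28.8, 222.5]
tcp_rot: [-0.029, 0.536, 0.843, 0.022]
contact_force: [0.0, 0.1, -0.9]
grip_width: 12.9
gripper_force: 29.5
```

arm_command:
  steps:
    - {"dx": 1,"dy": 4,"dz": -4,"rx": 0,"ry": 0,"rz": 0,"gripper": 0}
    - {"dx": 1,"dy": 4,"dz": -8,"rx": 0,"ry": 0,"rz": 0,"gripper": 0}
    - {"dx": 1,"dy": 4,"dz": -12,"rx": 0,"ry": 0,"rz": 0,"gripper": 0}
    - {"dx": 1,"dy": 4,"dz": -15,"rx": 0,"ry": 0,"rz": 0,"gripper": 0}
    - {"dx": 1,"dy": 4,"dz": -15,"rx": 0,"ry": 0,"rz": 0,"gripper": 0}

```text
time: 5.85
tool_pos: [594.9, 66.4, 68.1]
tcp_rot: [-0.031, 0.536, 0.843, 0.018]
contact_force: [-0.9, -0.0, 0.2]
grip_width: 12.4
gripper_force: 29.5
```

```bash
python3 - <<'E'
from go import *
s,Rc=rel([599,64,20],tool(psi+np.pi/2,[0,0,1]))
f=manip.grab_frame('scene'); C=cloud(f); cv2.imwrite('pics/c.png',cv2.resize(f['color'][190:300,240:390,::-1],None,fx=5,fy=5,interpolation=cv2.INTER_CUBIC))
hsv=cv2.cvtColor(f['color'],cv2.COLOR_RGB2HSV)
P=C[(hsv[...,2]>150)&(hsv[...,1]<60)]
Q=P[(np.hypot(P[:,0]-599,P[:,1]-64)<60)&(P[:,2]>25)]
print(len(Q),Q.mean(0),Q.min(0),Q.max(0))
# flat disc-top plane
m=np.median(Q,0);v=np.linalg.svd(Q-m,full_matrices=False)[2];print(v[2])
E
```

```text
t 5.85 pos [594.9  66.4  68.1] w 12.4 F [-0.9 -0.   0.2] gf 29.5
q [-0.22  0.67  0.09  1.99 -0.25  0.53  0.52]
tool axes [[-0.423, 0.905, -0.034], [0.903, 0.425, 0.064], [0.072, -0.003, -0.997]]
d cm [ 0.41 -0.24 -4.81] rv [-0.064 -0.034  0.012]
364 [600.31493777  79.17235716  60.8969788 ] [569.23385334  47.62447436  50.06082402] [637.99142536  98.08340492 216.74526243]
[-0.19326594 -0.9049779  -0.3790294 ]
```

View pics/c.png

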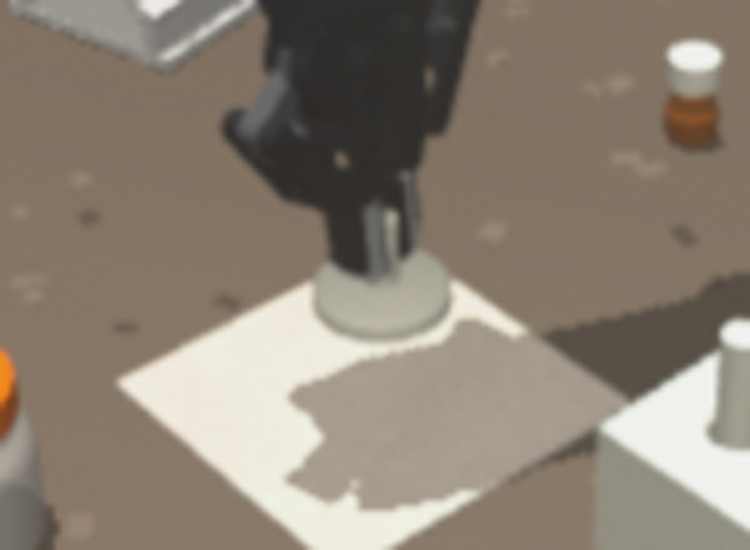

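The cap is held roughly upright above the sheet, disc at crop (382,295). I'll lower it.

arm_command:
  steps:
    - {"dx": 0.2,"dy": -0.1,"dz": -2,"rx": 0,"ry": 0,"rz": 0,"gripper": 0}
    - {"dx": 0.2,"dy": -0.1,"dz": -3.5,"rx": 0,"ry": 0,"rz": 0,"gripper": 0}
    - {"dx": 0.2,"dy": -0.1,"dz": -4.3,"rx": 0,"ry": 0,"rz": 0,"gripper": 0}
    - {"dx": 0.2,"dy": -0.1,"dz": -4.5,"rx": 0,"ry": 0,"rz": 0,"gripper": 0}
    - {"dx": 0.2,"dy": -0.1,"dz": -4.6,"rx": 0,"ry": 0,"rz": 0,"gripper": 0}

```text
time: 6.4
tool_pos: [600.8, 66.0, 26.8]
tcp_rot: [-0.028, 0.536, 0.844, 0.021]
contact_force: [0.3, 1.5, -1.0]
grip_width: 12.5
gripper_force: 29.5
```

arm_command:
  steps:
    - {"dx": 0,"dy": 0,"dz": -0.1,"rx": 0,"ry": 0,"rz": 0,"gripper": 0}
    - {"dx": 0,"dy": 0,"dz": -0.15,"rx": 0,"ry": 0,"rz": 0,"gripper": 0}

```text
time: 6.6
tool_pos: [600.9, 66.1, 25.4]
tcp_rot: [-0.028, 0.536, 0.844, 0.021]
contact_force: [0.5, 0.2, -0.0]
grip_width: 12.7
gripper_force: 29.5
```

arm_command:
  steps:
    - {"dx": 0,"dy": 0,"dz": -0.15,"rx": 0,"ry": 0,"rz": 0,"gripper": 0}
    - {"dx": 0,"dy": 0,"dz": -0.3,"rx": 0,"ry": 0,"rz": 0,"gripper": 0}
    - {"dx": 0,"dy": 0,"dz": -0.4,"rx": 0,"ry": 0,"rz": 0,"gripper": 0}
    - {"dx": 0,"dy": 0,"dz": -0.4,"rx": 0,"ry": 0,"rz": 0,"gripper": 0}

```text
time: 7.0
tool_pos: [600.4, 66.0, 20.6]
tcp_rot: [-0.028, 0.536, 0.844, 0.021]
contact_force: [0.3, -0.4, -0.7]
grip_width: 12.8
gripper_force: 29.5
```

arm_command:
  steps:
    - {"dx": 0,"dy": 0,"dz": -0.1,"rx": 0,"ry": 0,"rz": 0,"gripper": 0}
    - {"dx": 0,"dy": 0,"dz": -0.15,"rx": 0,"ry": 0,"rz": 0,"gripper": 0}
    - {"dx": 0,"dy": 0,"dz": -0.15,"rx": 0,"ry": 0,"rz": 0,"gripper": 0}

```text
time: 7.3
tool_pos: [600.7, 65.9, 20.0]
tcp_rot: [-0.028, 0.536, 0.843, 0.021]
contact_force: [-0.2, -0.4, 5.3]
grip_width: 12.6
gripper_force: 30.1
```

Contact with the sheet. I'll release and back up.

arm_command:
  squeeze: 20
  steps:
    - {"dx": 0,"dy": 0,"dz": 0.1,"rx": 0,"ry": 0,"rz": 0,"gripper": 0.3}
    - {"dx": 0,"dy": 0,"dz": 0.1,"rx": 0,"ry": 0,"rz": 0,"gripper": 0.5}
    - {"dx": 0,"dy": 0,"dz": 0.1,"rx": 0,"ry": 0,"rz": 0,"gripper": 0.5}
    - {"dx": 0,"dy": 0,"dz": 0.1,"rx": 0,"ry": 0,"rz": 0,"gripper": 0.5}

```text
time: 7.7
tool_pos: [600.5, 66.0, 20.2]
tcp_rot: [-0.028, 0.536, 0.844, 0.021]
contact_force: [-0.2, 0.1, -0.6]
grip_width: 42.8
gripper_force: 0.0
```

arm_command:
  steps:
    - {"dx": 0,"dy": 0,"dz": 3,"rx": -0.06,"ry": -0.03,"rz": 0,"gripper": 0.5}
    - {"dx": 0,"dy": 0,"dz": 7,"rx": -0.06,"ry": -0.03,"rz": 0,"gripper": 0.5}
    - {"dx": 0,"dy": 0,"dz": 12,"rx": -0.06,"ry": -0.03,"rz": 0,"gripper": 0.5}
    - {"dx": 0,"dy": 0,"dz": 17,"rx": -0.06,"ry": -0.03,"rz": 0,"gripper": 0.5}
    - {"dx": -3,"dy": 4,"dz": 20,"rx": -0.06,"ry": -0.03,"rz": -0.1,"gripper": 0.5}

```text
time: 8.2
tool_pos: [580.9, 94.6, 221.3]
tcp_rot: [0.007, 0.583, 0.813, 0.008]
contact_force: [0.7, 0.8, 1.0]
grip_width: 42.8
gripper_force: 0.0
```

arm_command:
  steps:
    - {"dx": -2,"dy": 4.5,"dz": 0,"rx": 0,"ry": 0,"rz": 0,"gripper": 0.5}
    - {"dx": -4,"dy": 9,"dz": 0,"rx": 0,"ry": 0,"rz": 0,"gripper": 0.5}
    - {"dx": -6,"dy": 13.5,"dz": 0,"rx": 0,"ry": 0,"rz": 0,"gripper": 0.5}
    - {"dx": -6,"dy": 18,"dz": 0,"rx": 0,"ry": 0,"rz": 0,"gripper": 0.5}
    - {"dx": -6,"dy": 18,"dz": 0,"rx": 0,"ry": 0,"rz": 0,"gripper": 0.5}

```text
time: 8.7
tool_pos: [512.8, 289.8, 216.0]
tcp_rot: [0.0, 0.573, 0.82, 0.008]
contact_force: [0.6, 1.0, 0.2]
grip_width: 42.8
gripper_force: 0.0
```

```bash
python3 - <<'E'
from go import *
s,Rc=rel([509,290,79],tool(np.radians(12.4),[0,0,1]))
f=save('top'); g=save('scene')
I=f['color'][195:280,405:500]; J=g['color'][190:310,250:450]
im=np.zeros((600,800,3),np.uint8); a=cv2.resize(I,(400,358),interpolation=cv2.INTER_CUBIC); b=cv2.resize(J,(400,240),interpolation=cv2.INTER_CUBIC)
im[:358,:400]=a; im[:240,400:]=b; c=cv2.resize(f['color'][180:290,160:345],(400,238)); im[250:488,400:]=c
cv2.imwrite('pics/d.png',im[:500,:,::-1])
E
```

```text
t 8.7 pos [512.8 289.8 216. ] w 42.8 F [0.6 1.  0.2] gf 0.0
q [-0.78  0.44  0.26  1.95 -0.17  0.75 -0.07]
tool axes [[-0.344, 0.939, 0.009], [0.939, 0.344, 0.012], [0.008, 0.013, -1.0]]
d cm [ -0.38   0.02 -13.7 ] rv [-0.011  0.01  -0.135]
```

View pics/d.png

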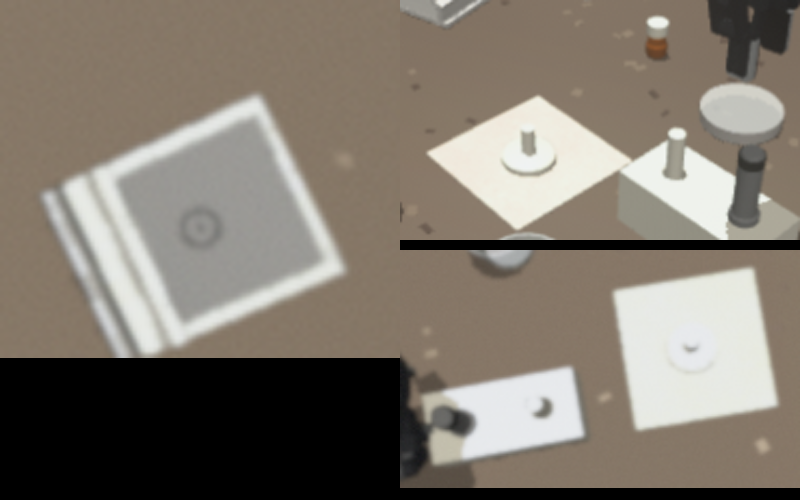

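The cap stands upright near the sheet's centre, at crop (691,345). The ring is visible at crop (201,227), which is top pixel (452.7,248.9). Next I'll measure the ring precisely and go down on the probe.

```bash
python3 - <<'E'
from go import *
from scipy.ndimage import gaussian_filter
f=load('top'); g=cv2.cvtColor(f['color'],cv2.COLOR_RGB2GRAY).astype(float)
x0,y0=442,238; W=g[y0:y0+22,x0:x0+22]; w=np.clip(np.median(W)-8-W,0,None); w=w*(w>0)
v,u=np.mgrid[:22,:22]; c=[(u*w).sum()/w.sum()+x0,(v*w).sum()/w.sum()+y0]
print('ring px',c,'world',plane(f,[c],55).round(1), (w>0).sum())
P,col=None,None
C=cloud(f); print('depth at ring',np.nanmean(C[244:254,448:458].reshape(-1,3),0))
h=load('scene'); gs=cv2.cvtColor(h['color'],cv2.COLOR_RGB2GRAY).astype(float)
# predicted pixel in scene of the point
M=np.linalg.inv(h['cam_to_world']); p=M@np.r_[plane(f,[c],55)[0],1]; q=np.array([[p[0],-p[1],-p[2]]])
pix=cv2.projectPoints(q,np.zeros(3),np.zeros(3),h['K'],h['distortion'])[0].ravel(); print('pred scene px',pix)
a,b=int(pix[0])-14,int(pix[1])-10; W=gs[b:b+20,a:a+28]; bl=W-cv2.GaussianBlur(W,(0,0),5)
cv2.imwrite('pics/e.png',cv2.resize(h['color'][b-5:b+25,a-6:a+34,::-1],None,fx=15,fy=15,interpolation=cv2.INTER_CUBIC)); print(a-6,b-5)
E
```

```text
ring px [np.float64(452.38118022328547), np.float64(248.8468899521531)] world [[ 548.5 -278.7   55. ]] 76
depth at ring [ 549.1186089  -278.45822627   56.50987966]
pred scene px [267.70302252 171.33834495]
247 156
```

arm_command:
  steps:
    - {"dx": -0.3,"dy": 0,"dz": -2,"rx": -0.01,"ry": 0.01,"rz": -0.13,"gripper": 0.6}
    - {"dx": -0.3,"dy": 0,"dz": -4,"rx": -0.01,"ry": 0.01,"rz": -0.13,"gripper": 0.6}
    - {"dx": -0.3,"dy": 0,"dz": -6,"rx": -0.01,"ry": 0.01,"rz": -0.13,"gripper": 0.6}
    - {"dx": -0.3,"dy": 0,"dz": -6,"rx": -0.01,"ry": 0.01,"rz": -0.13,"gripper": 0.6}

```text
time: 9.2
tool_pos: [510.4, 276.9, 153.7]
tcp_rot: [0.0, 0.631, 0.776, -0.005]
contact_force: [0.1, 0.1, 0.7]
grip_width: 51.3
gripper_force: 0.0
```

```bash
python3 - <<'E'
from go import *
s,Rc=rel([509,290,81],tool(np.radians(12.4),[0,0,1]))
E
```

```text
t 9.2 pos [510.4 276.9 153.7] w 51.3 F [0.1 0.1 0.7] gf 0.0
q [-0.77  0.53  0.27  2.   -0.22  0.65 -0.15]
tool axes [[-0.204, 0.979, -0.006], [0.979, 0.204, -0.008], [-0.007, -0.007, -1.0]]
d cm [-0.14  1.31 -7.27] rv [ 0.008 -0.006  0.011]
```

View pics/e.png

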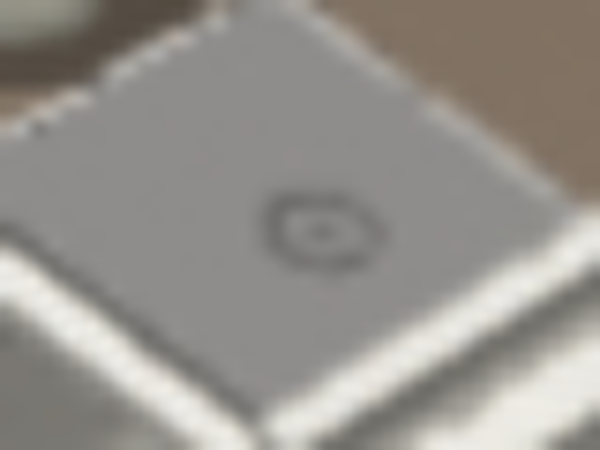

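The ring sits at scene (268.2,171.5), within half a pixel of the prediction from the top view. So the spot is (548.5,-278.7,55).

arm_command:
  steps:
    - {"dx": -0.1,"dy": 1.3,"dz": 0,"rx": 0.01,"ry": -0.01,"rz": 0.01,"gripper": 0.6}
    - {"dx": -0.1,"dy": 1.3,"dz": -2,"rx": 0.01,"ry": -0.01,"rz": 0.01,"gripper": 0.6}
    - {"dx": -0.1,"dy": 1.3,"dz": -4,"rx": 0.01,"ry": -0.01,"rz": 0.01,"gripper": 0.6}
    - {"dx": -0.1,"dy": 1.3,"dz": -5,"rx": 0.01,"ry": -0.01,"rz": 0.01,"gripper": 0.6}
    - {"dx": -0.1,"dy": 1.3,"dz": -5,"rx": 0.01,"ry": -0.01,"rz": 0.01,"gripper": 0.6}

```text
time: 9.7
tool_pos: [510.5, 293.3, 105.7]
tcp_rot: [0.001, 0.626, 0.78, 0.005]
contact_force: [-0.5, 0.5, -0.6]
grip_width: 51.1
gripper_force: 0.0
```

```bash
python3 - <<'E'
from go import *
s,Rc=rel([509,290,81],tool(np.radians(12.4),[0,0,1]))
E
```

```text
t 9.7 pos [510.5 293.3 105.7] w 51.1 F [-0.5  0.5 -0.6] gf 0.0
q [-0.76  0.6   0.23  2.02 -0.26  0.53 -0.13]
tool axes [[-0.217, 0.976, 0.008], [0.976, 0.217, 0.006], [0.004, 0.009, -1.0]]
d cm [-0.15 -0.33 -2.47] rv [-0.006  0.008 -0.003]
```

arm_command:
  squeeze: 50
  steps:
    - {"dx": -0.1,"dy": -0.3,"dz": -1.2,"rx": 0,"ry": 0,"rz": 0,"gripper": 0.6}
    - {"dx": -0.1,"dy": -0.3,"dz": -2.4,"rx": 0,"ry": 0,"rz": 0,"gripper": 0.6}
    - {"dx": -0.1,"dy": -0.3,"dz": -2.4,"rx": 0,"ry": 0,"rz": 0,"gripper": 0.6}
    - {"dx": -0.1,"dy": -0.3,"dz": -2.4,"rx": 0,"ry": 0,"rz": 0,"gripper": 0.6}

```text
time: 10.1
tool_pos: [509.7, 290.1, 81.8]
tcp_rot: [0.002, 0.626, 0.78, 0.005]
contact_force: [0.2, 0.0, 1.2]
grip_width: 51.5
gripper_force: 0.0
```

arm_command:
  steps:
    - {"dx": 0,"dy": 0,"dz": 0,"rx": 0,"ry": 0,"rz": 0,"gripper": 0}
    - {"dx": 0,"dy": 0,"dz": 0,"rx": 0,"ry": 0,"rz": 0,"gripper": 0}
    - {"dx": 0,"dy": 0,"dz": 0,"rx": 0,"ry": 0,"rz": 0,"gripper": 0}
    - {"dx": 0,"dy": 0,"dz": 0,"rx": 0,"ry": 0,"rz": 0,"gripper": 0}
    - {"dx": 0,"dy": 0,"dz": 0,"rx": 0,"ry": 0,"rz": 0,"gripper": 0}

```text
time: 10.6
tool_pos: [510.0, 290.5, 82.5]
tcp_rot: [0.002, 0.626, 0.78, 0.005]
contact_force: [-0.3, 0.5, 4.6]
grip_width: 20.8
gripper_force: 49.0
```

```bash
python3 - <<'E'
from go import *
s,Rc=rel([509,290,81],tool(np.radians(12.4),[0,0,1]))
E
```

```text
t 10.6 pos [510.  290.5  82.5] w 20.8 F [-0.3  0.5  4.6] gf 49.0
q [-0.74  0.63  0.21  2.04 -0.27  0.48 -0.12]
tool axes [[-0.217, 0.976, 0.01], [0.976, 0.217, 0.006], [0.004, 0.011, -1.0]]
d cm [-0.1  -0.05 -0.15] rv [-0.006  0.01  -0.003]
```

arm_command:
  steps:
    - {"dx": 0,"dy": 0,"dz": 2,"rx": 0,"ry": 0,"rz": 0,"gripper": 0}
    - {"dx": 0,"dy": 0,"dz": 5,"rx": 0,"ry": 0,"rz": 0,"gripper": 0}
    - {"dx": 0,"dy": 0,"dz": 9,"rx": 0,"ry": 0,"rz": 0,"gripper": 0}
    - {"dx": 0,"dy": 0,"dz": 13,"rx": 0,"ry": 0,"rz": 0,"gripper": 0}
    - {"dx": 0,"dy": 0,"dz": 16,"rx": 0,"ry": 0,"rz": 0,"gripper": 0}

```text
time: 11.1
tool_pos: [510.1, 290.4, 244.0]
tcp_rot: [0.002, 0.626, 0.78, 0.006]
contact_force: [0.6, -0.1, -1.4]
grip_width: 20.9
gripper_force: 48.9
```

arm_command:
  steps:
    - {"dx": 0,"dy": -2,"dz": 0,"rx": 0,"ry": 0,"rz": 0,"gripper": 0}
    - {"dx": 1,"dy": -6,"dz": 0,"rx": 0,"ry": 0,"rz": 0,"gripper": 0}
    - {"dx": 2,"dy": -10,"dz": 0,"rx": 0,"ry": 0,"rz": 0,"gripper": 0}
    - {"dx": 3,"dy": -14,"dz": 0,"rx": 0,"ry": 0,"rz": 0,"gripper": 0}
    - {"dx": 3,"dy": -18,"dz": 0,"rx": 0,"ry": 0,"rz": 0,"gripper": 0}

```text
time: 11.6
tool_pos: [539.9, 107.5, 240.8]
tcp_rot: [0.002, 0.626, 0.78, 0.004]
contact_force: [0.8, -0.7, -1.6]
grip_width: 20.8
gripper_force: 49.0
```

arm_command:
  steps:
    - {"dx": 0,"dy": -4,"dz": 0,"rx": 0,"ry": 0,"rz": 0,"gripper": 0}
    - {"dx": 0,"dy": -8,"dz": 0,"rx": 0,"ry": 0,"rz": 0,"gripper": 0}
    - {"dx": 0,"dy": -12,"dz": 0,"rx": 0,"ry": 0,"rz": 0,"gripper": 0}
    - {"dx": 0,"dy": -16,"dz": 0,"rx": 0,"ry": 0,"rz": 0,"gripper": 0}
    - {"dx": 0,"dy": -20,"dz": 0,"rx": 0,"ry": 0,"rz": 0,"gripper": 0}

```text
time: 12.1
tool_pos: [537.8, -91.9, 240.5]
tcp_rot: [0.001, 0.626, 0.78, 0.004]
contact_force: [0.0, 1.0, -1.5]
grip_width: 20.8
gripper_force: 49.0
```

```bash
cat > chk2.py <<'E'
from go import *
spot=np.array([548.5,-278.7,55]); L=74.5
H=float(sys.argv[1])   # tip height above face
s,Rc=rel(spot+(H+L)*NF,tool(np.radians(float(sys.argv[2])),NF))
z=Rc.as_matrix()[:,2]; tip=s['tool_pos']+L*z; d=tip-spot
print('tilt err deg',np.degrees(np.arccos(-z@NF)).round(2),'tip h',round(d@NF,1),'v',round(d@[.9,.435,0],1),'u',round(d@np.cross([.9,.435,0],NF),1))
E
python3 chk2.py 40 25.8
```

```text
t 12.1 pos [537.8 -91.9 240.5] w 20.8 F [ 0.   1.  -1.5] gf 49.0
q [-0.19  0.37  0.37  2.02 -0.2   0.78  0.51]
tool axes [[-0.217, 0.976, 0.006], [0.976, 0.217, 0.006], [0.004, 0.007, -1.0]]
d cm [ -0.64 -15.15  -7.8 ] rv [-0.337 -0.109  0.228]
tilt err deg 20.15 tip h 163.5 v 72.3 u -124.5
```

arm_command:
  steps:
    - {"dx": 0,"dy": -4,"dz": 0,"rx": -0.08,"ry": -0.04,"rz": 0,"gripper": 0}
    - {"dx": -0.3,"dy": -8,"dz": 0,"rx": -0.16,"ry": -0.08,"rz": 0,"gripper": 0}
    - {"dx": -0.6,"dy": -12,"dz": -2,"rx": -0.24,"ry": -0.12,"rz": 0,"gripper": 0}
    - {"dx": -0.6,"dy": -15,"dz": -5,"rx": -0.31,"ry": -0.15,"rz": 0,"gripper": 0}
    - {"dx": -0.6,"dy": -15.1,"dz": -7.8,"rx": -0.31,"ry": -0.15,"rz": 0,"gripper": 0}

```text
time: 12.6
tool_pos: [529.6, -243.5, 162.0]
tcp_rot: [0.156, 0.617, 0.768, -0.071]
contact_force: [-0.6, 1.2, -1.6]
grip_width: 21.0
gripper_force: 49.0
```

arm_command:
  steps:
    - {"dx": 0,"dy": 0,"dz": 0,"rx": 0,"ry": 0,"rz": 0,"gripper": 0}
    - {"dx": 0,"dy": 0,"dz": 0,"rx": 0,"ry": 0,"rz": 0,"gripper": 0}

```text
time: 12.8
tool_pos: [532.7, -240.8, 163.2]
tcp_rot: [0.155, 0.616, 0.769, -0.069]
contact_force: [0.6, -0.0, -1.1]
grip_width: 20.6
gripper_force: 49.1
```

```bash
python3 chk2.py 40 12.5; python3 - <<'E'
from go import *
f=save('scene'); cv2.imwrite('pics/f.png',cv2.resize(f['color'][90:210,200:360,::-1],None,fx=5,fy=5,interpolation=cv2.INTER_CUBIC))
E
```

```text
t 12.8 pos [ 532.7 -240.8  163.2] w 20.6 F [ 0.6 -0.  -1.1] gf 49.1
q [-0.18  0.5   0.52  2.18  0.03  0.28  0.46]
tool axes [[-0.194, 0.969, 0.154], [0.926, 0.232, -0.298], [-0.324, 0.085, -0.942]]
d cm [-0.13 -0.27 -0.06] rv [-0.012  0.008  0.009]
tilt err deg 0.65 tip h 41.2 v 2.9 u -2.1
```

View pics/f.png

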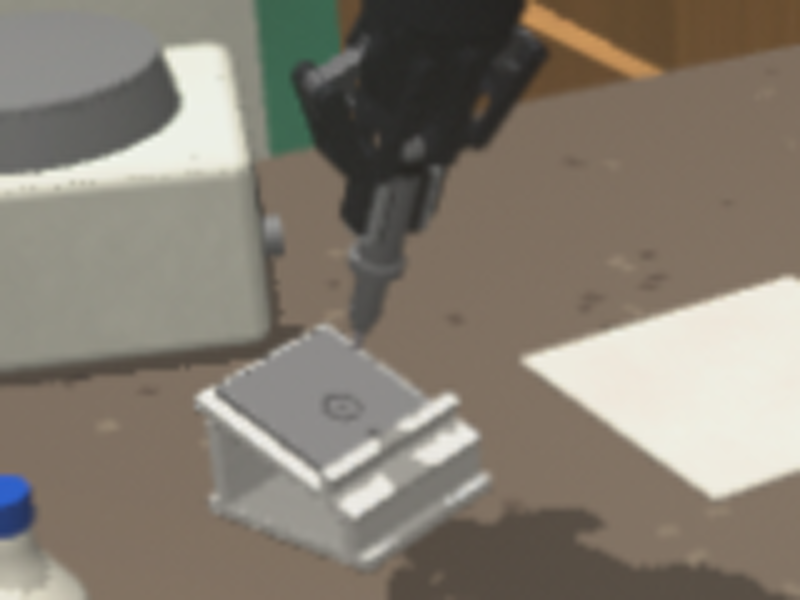

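The probe is aligned above the ring: flange at crop (376,260), nose end at (361,333), ring at (343,406). Next I'll compare with the projection and correct laterally.

```bash
python3 - <<'E'
from go import *
f=load('scene'); s=manip.observe(); q=s['tcp_rot']; z=R.from_quat(np.r_[q[1:],q[0]]).as_matrix()[:,2]
tip=s['tool_pos']+74.5*z; M=np.linalg.inv(f['cam_to_world'])
for n,p in (('tip',tip),('nose end',tip-14*z),('flange low',tip-52*z),('flange up',tip-58*z),('spot',np.array([548.5,-278.7,55]))):
    c=M@np.r_[p,1]; x=cv2.projectPoints(np.array([[c[0],-c[1],-c[2]]]),np.zeros(3),np.zeros(3),f['K'],f['distortion'])[0].ravel()
    print(n,((x-[200,90]+.5)*5).round(0))
# probe axis from image: gray mask rows centroid
E
```

```text
tip [352. 351.]
nose end [357. 329.]
flange low [372. 268.]
flange up [375. 258.]
spot [341. 409.]
```

arm_command:
  steps:
    - {"dx": -0.1,"dy": -0.3,"dz": -0.1,"rx": -0.01,"ry": 0.01,"rz": 0,"gripper": 0}
    - {"dx": 0,"dy": -0.6,"dz": -1,"rx": -0.01,"ry": 0.01,"rz": 0,"gripper": 0}
    - {"dx": 0.2,"dy": -1,"dz": -2.2,"rx": -0.01,"ry": 0.01,"rz": 0,"gripper": 0}
    - {"dx": 0.2,"dy": -1,"dz": -2.2,"rx": -0.01,"ry": 0.01,"rz": 0,"gripper": 0}
    - {"dx": 0.2,"dy": -1,"dz": -2.2,"rx": -0.01,"ry": 0.01,"rz": 0,"gripper": 0}

```text
time: 13.35
tool_pos: [535.5, -250.9, 141.5]
tcp_rot: [0.155, 0.615, 0.77, -0.076]
contact_force: [0.4, -0.1, -1.7]
grip_width: 21.1
gripper_force: 49.1
```

```bash
python3 chk2.py 8 12.5
```

```text
t 13.35 pos [ 535.5 -250.9  141.5] w 21.1 F [ 0.4 -0.1 -1.7] gf 49.1
q [-0.15  0.55  0.51  2.18  0.02  0.24  0.46]
tool axes [[-0.196, 0.97, 0.146], [0.923, 0.233, -0.307], [-0.332, 0.074, -0.94]]
d cm [ 0.08 -0.24 -0.89] rv [-0.002 -0.001  0.009]
tilt err deg 0.19 tip h 17.3 v 0.2 u 0.5
```

arm_command:
  steps:
    - {"dx": 0.1,"dy": -0.2,"dz": -0.6,"rx": 0,"ry": 0,"rz": 0,"gripper": 0}
    - {"dx": 0.2,"dy": -0.4,"dz": -1.1,"rx": 0,"ry": 0,"rz": 0,"gripper": 0}
    - {"dx": 0.2,"dy": -0.4,"dz": -1.1,"rx": 0,"ry": 0,"rz": 0,"gripper": 0}
    - {"dx": 0.2,"dy": -0.4,"dz": -1.1,"rx": 0,"ry": 0,"rz": 0,"gripper": 0}

```text
time: 13.75
tool_pos: [537.7, -254.8, 130.8]
tcp_rot: [0.155, 0.615, 0.77, -0.076]
contact_force: [-0.3, -0.0, -1.4]
grip_width: 20.9
gripper_force: 49.1
```

```bash
python3 chk2.py -6 12.5
```

```text
t 13.75 pos [ 537.7 -254.8  130.8] w 20.9 F [-0.3 -0.  -1.4] gf 49.1
q [-0.13  0.57  0.49  2.18  0.02  0.22  0.47]
tool axes [[-0.196, 0.97, 0.146], [0.923, 0.233, -0.307], [-0.332, 0.075, -0.94]]
d cm [ 0.06 -0.28 -1.15] rv [-0.002  0.     0.008]
tilt err deg 0.15 tip h 5.7 v 0.5 u 1.2
```

arm_command:
  steps:
    - {"dx": 0,"dy": -0.1,"dz": -0.3,"rx": 0,"ry": 0,"rz": 0,"gripper": 0}
    - {"dx": 0.1,"dy": -0.1,"dz": -0.6,"rx": 0,"ry": 0,"rz": 0,"gripper": 0}
    - {"dx": 0.1,"dy": -0.1,"dz": -0.6,"rx": 0,"ry": 0,"rz": 0,"gripper": 0}

```text
time: 14.05
tool_pos: [538.8, -255.6, 124.7]
tcp_rot: [0.155, 0.614, 0.77, -0.076]
contact_force: [0.1, 0.3, -0.6]
grip_width: 20.8
gripper_force: 49.2
```

arm_command:
  steps:
    - {"dx": 0,"dy": -0.1,"dz": -0.2,"rx": 0,"ry": 0,"rz": 0,"gripper": 0}
    - {"dx": 0,"dy": -0.1,"dz": -0.2,"rx": 0,"ry": 0,"rz": 0,"gripper": 0}
    - {"dx": 0,"dy": -0.1,"dz": -0.2,"rx": 0,"ry": 0,"rz": 0,"gripper": 0}

```text
time: 14.35
tool_pos: [539.0, -256.5, 123.0]
tcp_rot: [0.156, 0.614, 0.77, -0.075]
contact_force: [-0.3, 1.3, -0.6]
grip_width: 20.8
gripper_force: 49.2
```

```bash
python3 chk2.py -6 12.5; python3 - <<'E'
from go import *
for i in range(6):
    manip.grab_frame('top'); print(manip.observe()['contact_force'].round(2))
E
```

```text
t 14.35 pos [ 539.  -256.5  123. ] w 20.8 F [-0.3  1.3 -0.6] gf 49.2
q [-0.12  0.58  0.48  2.18  0.02  0.2   0.47]
tool axes [[-0.196, 0.969, 0.147], [0.923, 0.234, -0.307], [-0.332, 0.075, -0.94]]
d cm [-0.07 -0.11 -0.37] rv [-0.002  0.001  0.008]
tilt err deg 0.11 tip h -2.3 v 1.0 u 0.5
[ 0.62  1.09 -0.66]
[-0.68  0.9  -0.21]
[ 0.31  0.92 -0.58]
[ 0.23  0.51 -0.89]
[-0.01  0.26 -1.08]
[-0.48  0.47 -0.48]
```

Contact: about 1 N, and the plunger is about 2.3 mm in. I'll add about 3.7 mm.

arm_command:
  steps:
    - {"dx": 0,"dy": -0.05,"dz": -0.2,"rx": 0,"ry": 0,"rz": 0,"gripper": 0}
    - {"dx": 0,"dy": -0.1,"dz": -0.37,"rx": 0,"ry": 0,"rz": 0,"gripper": 0}
    - {"dx": 0,"dy": -0.1,"dz": -0.37,"rx": 0,"ry": 0,"rz": 0,"gripper": 0}
    - {"dx": 0,"dy": -0.1,"dz": -0.37,"rx": 0,"ry": 0,"rz": 0,"gripper": 0}
    - {"dx": 0,"dy": -0.1,"dz": -0.37,"rx": 0,"ry": 0,"rz": 0,"gripper": 0}

```text
time: 15.15
tool_pos: [539.3, -257.7, 119.5]
tcp_rot: [0.156, 0.614, 0.77, -0.075]
contact_force: [0.9, 1.9, 1.0]
grip_width: 20.8
gripper_force: 49.3
```

```bash
python3 - <<'E'
from go import *
F=[]
for i in range(10):
    f=manip.grab_frame('scene'); F.append(manip.observe()['contact_force'])
F=np.array(F); print(F.mean(0),F.std(0), 'along n vs baseline', (F.mean(0)-[0.1,0.1,-1.45])@NF)
cv2.imwrite('pics/g.png',cv2.resize(f['color'][110:200,220:340,::-1],None,fx=6,fy=6,interpolation=cv2.INTER_CUBIC))
E
python3 chk2.py -6 12.5
```

```text
[0.89954592 1.45291436 1.18302291] [0.57152263 0.45349548 0.4613104 ] along n vs baseline 2.7718145203745976
t 15.65 pos [ 539.  -257.8  119.4] w 20.6 F [0.9 1.4 0.6] gf 49.2
q [-0.11  0.59  0.48  2.18  0.02  0.19  0.47]
tool axes [[-0.196, 0.969, 0.147], [0.922, 0.233, -0.308], [-0.333, 0.075, -0.94]]
d cm [-0.07  0.02 -0.  ] rv [-0.002  0.001  0.008]
tilt err deg 0.1 tip h -6.1 v 0.4 u 0.4
```

The force (about 2.8 N) and the geometry (6.1 mm in) agree. The tip is within 1 mm of the ring by computation and the axis is within 1°. I've used all 10 picture views, so I'm handing in.

```bash
python3 -c "
from workcell import manip
print(manip.hand_in())"
```

```text
the job is handed in; nothing more can be done
None
```

Job handed in, with no verdict returned: the cap stands upright on the 150 mm sheet, and the gripper holds the probe square to the slope on the ring, plunger about 6 mm in at about 2.8 N. The final press was checked by force and arm position, not by picture.

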